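# Pack the paint dabber into the craft box and snap its cap on

### The job

The blue paint dabber bottle is standing open on the kitchen counter. First stand it upright on the floor of the one empty compartment of the plywood craft box and let go of it; then fetch its red cap from the orange mat, put it on the bottle's neck mouth down and press until it clicks over the nubs, and keep pressing after the resistance drops so that the cap is fully home on the shoulder. Finish while still holding the cap pressed down on the bottle (do not let up or let go), and leave the jars, stapler and pegs where they are.

Things in the scene. Friction and masses are not known exactly. Their poses are not given: they have to be found in the camera images.
- bottle: Loose round blue paint dabber bottle, upright, 150 g. Origin: centre of underside, z up. Body 44 mm wide, 82 mm high to a flat shoulder; on it a white neck 24 mm wide, 14 mm high, then a grey tip, narrowing, top at 105 mm. Four sprung nubs stick out of the neck 7 mm above the shoulder, to 31 mm across; they can be pushed in, and the cap's lip must ride over them.
- bottle_shoulder (a point): Centre of the bottle's shoulder, on its axis, 82 mm above its underside: the cap's mouth lies here when home. Pressing the cap straight down: it meets the nubs with its mouth 11 to 12 mm above this point, resistance peaks at about 8 N (more if off-centre) 8 to 10 mm above it, drops (the click), then the mouth goes down to the shoulder and stops hard; hold it there with about 10 N.
- cap: Loose red ribbed cap standing mouth down on the mat, 38 mm wide outside, 36 mm high, 30 g. Origin: centre of its mouth (lower rim), z up along its axis to the closed flat top. Inside 32 mm wide and 32 mm deep, with an inward lip at the mouth, 3 mm high, that leaves a 27 mm opening.
- box: Plywood craft box, fixed, 112 x 112 x 45 mm high, open on top. Origin: centre of underside; x, y along its sides. Walls and floor 4 mm; a cross of 4 mm dividers, 39 mm high, makes four 50 x 50 mm compartments with centres 27 mm from the origin in x and in y. Three hold a small jar, one is empty.
- pad: Red paper disc, 40 mm wide, 1 mm thick, on the box's floor at the centre of the empty compartment. Origin: its underside, 4 mm above the counter. It gives way: the bottle ends up standing on the box's floor.
- mat: Orange silicone cutting mat lying fixed on the counter, 200 x 160 x 3 mm. Origin: centre of its underside. The cap starts on it.
- jar_white: Small glass jar with a white lid in a compartment of the box: 42 mm diameter, 38 mm high. Origin: centre of its underside. Leave it there.
- jar_yellow: The same with a yellow lid. Leave it there.
- jar_black: The same with a black lid. Leave it there.
- stapler: Chrome stapler on the counter, 140 x 36 x 50 mm, length along its x. Origin: centre of its underside. Leave alone.
- bead_jar: Glass jar of coloured beads with a brass screw lid, 72 mm diameter, 101 mm high. Origin: centre of its underside. Leave alone.
- peg_a: Wooden clothes peg lying on the counter, 72 x 10 x 13 mm, length along its x. Origin: its underside. Leave alone.
- peg_b: Another such peg. Leave alone.
Things that resemble listed ones, but are neither listed nor needed, are in the scene too. What is meant by the cap is not pink or turquoise, and is the smaller of those in its own colour.

How it is judged (in metres and radians):
On the way, in this order (a step that is already met when the one before it is completed fails the run):
1. the bottle stands upright on the floor of the empty compartment, let go (horizontal distance between bottle and pad below 0.007 m and z of bottle in the frame of box below 0.0065 m and angle between bottle's own z axis and vertical below 0.08 rad and contact force between each of the arm, the fingers and bottle below 0.2 N), for 0.2 s.
2. the cap is snapped fully home on the bottle's neck (z of cap in the frame of bottle_shoulder between -0.003 and 0.002 m and distance between cap and bottle_shoulder below 0.004 m and angle between the z axis of cap and the z axis of bottle, either way round below 0.1 rad), for 0.2 s.
At the end, for the whole second after the job is handed in: Bottle upright (0.08 rad) on the floor of the empty compartment, within 7 mm of its centre; cap mouth on the shoulder (2 mm in height, 4 mm in all, 0.1 rad); robot touching the cap and still pushing, so that the bottle bears on the box with over 4.5 N in all (its own weight is 1.5 to 2.3 N) (all of step 2 and horizontal distance between bottle and pad below 0.007 m and z of bottle in the frame of box below 0.0065 m and angle between bottle's own z axis and vertical below 0.08 rad and contact force between any of the fingers, the arm and cap above 1 N and contact force between bottle and box above 4.5 N); the arm keeps its last pose, push and grip.
It fails at once if a jar in the box is shifted by more than 15 mm (distance of any of jar_white, jar_yellow, jar_black from where it was at the start of the episode above 0.015 m).
It fails at once if the stapler, bead jar or a peg is shifted by more than 20 mm (distance of any of stapler, bead_jar, peg_a, peg_b from where it was at the start of the episode above 0.02 m).
It also fails if it takes over 61 s, if anything falls off the work surface, if the arm or the gripper's body presses on something with over 40 N, if the wrist force passes 120 N, or if a joint passes its speed limit or range.

### The arm

A 6-joint arm with a two-finger parallel gripper is mounted at the origin on the work surface. World frame = base frame: x ahead of the robot, y to its left, z up, the work surface at z = 0. Lengths are in m, angles in degrees, forces in N, time in s.
With the tool pointing down it reaches from about 0.35 to 0.875 m from the base axis. Payload 4.2 kg.
Tool frame: the origin (TCP) lies on the centre line of the jaws, within the pads' length; the fingertips stand tip_reach ahead of it and the grasp point (between the pads) is the TCP (tip_reach is the distance from the TCP to the fingertips, in m); z points along the fingers, y is the line along which they close (so a half turn about z gives the same grasp; the last joint's range is limited). The gripper opens to 87 mm and grips with 3 to 60 N. Pads are 19 mm wide; open, the fingers measure 117 mm over their backs; the gripper's body (75 mm by 190 mm) begins 51 mm behind the grasp point.
Start: joints at [-60.871, 22.042, 0.453, 0, -68.411, -14.817], TCP at [0.155, -0.606, 0.242] pointing down, gripper open.
Joint ranges: [-179.83, 179.83], [-69.29, 118.12], [-61.27, 80.66], [-181.25, 117.63], [-171.15, -9.14], [-177.46, 177.46]. Speed limits (degrees/s): [159.86, 159.86, 180, 180, 180, 180].

### API

Orientations are given as a 3x3 rotation matrix whose columns are the frame's x, y, z axes.
In Python, from station import sense, capture, finish_job, tip_reach gives the robot as it stands.
- The arm moves only by the tool arm_command, never from a script. Its argument "deltas" is a list of rows, each a list of 7 numbers: the turn, a rotation vector about the tool's x, y, z in rad, then the shift along the tool's x, y, z in cm, then the closure, from -1 (fully open) to 1 (shut), so that 0 is half open. In form: [[rx, ry, rz, dx, dy, dz, hand], ...]. A call has 1 to 8 rows; each row is the pose to reach, as a shift and turn from the pose commanded when the call began, along the tool's axes at that moment; what a row does not reach only later rows make up. A row lasts 1/12 s, in which the tool goes at most 41.7 mm and 7.16 degrees, less where a joint would pass 70% of its speed; a pose out of reach is approached as far as the arm can. A call with a gripper value outside its range is refused whole. The fingers move at their own pace and stop on an object; the grip force is fixed at half the most. Time passes only in rows, so rows that repeat a pose let the fingers close. It gives the time, the measured TCP pose, the force, the opening and the grip force at its end, in the units of the state.
- sense(): the state, without advancing time (a new reading comes with each control period).
- capture(name): name is "scene" or "top"; returns a dict with "pixels" (480x640x3 uint8, blue, green, red), "fovy" (degrees; the focal length in pixels is half the picture's height over the tangent of half this angle, whatever the lens; pixels are square), "cx", "cy" (the principal point, pixels), "k1" (the pictures are not rectified: a ray, as slopes to the right and down, at radius r is drawn at 1 + k1 r^2 times it, then the intrinsics apply), "rvec" (rotation vector, rad) and "tvec" (3), from world to camera coordinates, as OpenCV has them. Camera axes: x right, y down, z forward; pixel columns grow to the right and rows downward; lengths in m; the calibration is good to about 2 mm. A picture is of the moment at which its call begins. There is no depth.
- finish_job(): hands the job in; it is judged then, once.
The state is a dict: "time_s": time; "joints": joint angles; "joint_velocities": joint speeds; "effort": joint torques, N m; "tcp_pos": TCP position; "ee_rot": TCP orientation; "wrist_force": force on the tool from outside, world axes, zero at the start; "moment": the same for the moment, N m; "gripper_width": opening from 0.0 (shut) to 1.0 (fully open); "gripper_force": force on a finger pad.
Only numpy, scipy, OpenCV 4.12 (cv2) and the standard library are available. Lean on these libraries where they do the work, as an engineer would, in place of code of your own. Each camera call takes 0.05 s, during which the arm holds its last target. There are 200 camera calls.

## Working session

There is one attempt and no reset: what is moved stays moved. The work goes in short steps, Python scripts to look and compute and a tool call to move; the robot and the scene stay as the last step left them, time stands still between calls to the robot, and variables do not carry over. Pictures are saved under pics/ and viewed, at most 10 in all, crops included, and the job is handed in when it is done.

Besides the shell and the picture viewer there is one more tool, called after ">>>" by a JSON object that holds its "api" and its "payload", one argument or row to a line. arm_command: Moves the arm, as the interface text tells. Its arguments: {"type":"object","properties":{"deltas":{"type":"array"}},"required":["deltas"]}

```bash
mkdir -p pics; ls; python3 - <<'E'
from station import sense, capture, tip_reach
import cv2,numpy as np
s=sense(); print(tip_reach, s['tcp_pos'],np.round(s['ee_rot'],3),s['gripper_width'],s['time_s'])
for n in('scene','top'):
    c=capture(n); cv2.imwrite(f'pics/{n}0.png',c['pixels']); R=cv2.Rodrigues(np.array(c['rvec']))[0]
    print(n,c['fovy'],c['cx'],c['cy'],c['k1'],-R.T@np.array(c['tvec']).ravel(),np.round(R[2],2))
E
```

```text
pics
0.019 [ 0.15435509 -0.60503543  0.24043695] [[-0.969 -0.247 -0.001]
 [-0.247  0.969  0.002]
 [ 0.     0.002 -1.   ]] 0.9986078279746777 0.0
scene 51.124625266469714 320.3336107854896 241.39451464123852 -0.07485022505144635 [ 1.11023768 -0.03680512  0.91603582] [-0.55  0.07 -0.83]
top 56.43063155301482 319.97368428980326 248.6986716464714 0.010223699231524209 [0.45271149 0.04387767 0.86936474] [ 0.11  0.   -0.99]
```

View pics/scene0.png

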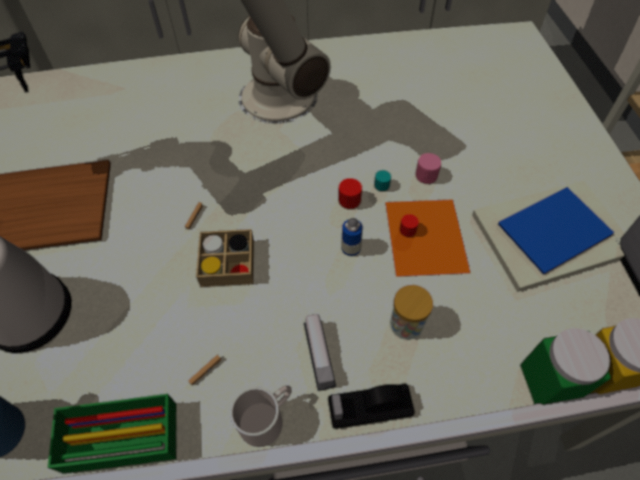

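View pics/top0.png

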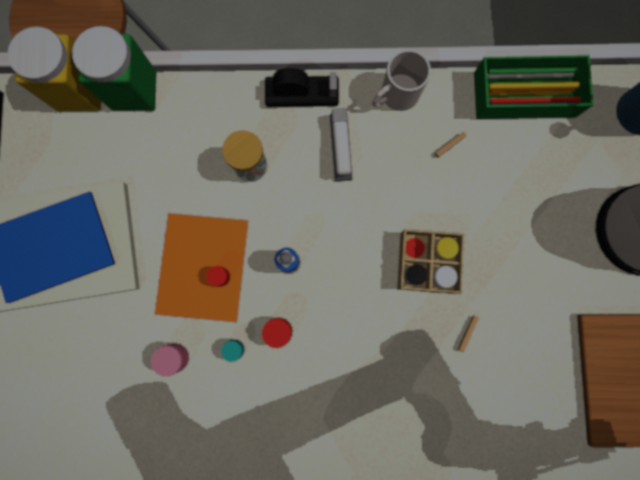

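The two pictures show the following:
- **Bottle:** top view (287,260), scene view (352,236).
- **Small red cap on the mat:** top (216,276), scene (409,226).
- **Empty compartment with red pad:** top (415,247), scene (240,270).

Next I'll zoom in on these spots.

```bash
cat > h.py <<'E'
import numpy as np, cv2
from station import sense, capture
def K(c):
    f=240/np.tan(np.radians(c['fovy'])/2); return np.array([[f,0,c['cx']],[0,f,c['cy']],[0,0,1]]), np.array([c['k1'],0,0,0,0.])
def proj(c,P):
    k,d=K(c); return cv2.projectPoints(np.atleast_2d(np.array(P,float)),np.array(c['rvec'],float),np.array(c['tvec'],float),k,d)[0][:,0]
def back(c,uv,z):
    k,d=K(c); n=cv2.undistortPoints(np.array([[uv]],float),k,d)[0,0]
    R=cv2.Rodrigues(np.array(c['rvec'],float))[0]; o=-R.T@np.array(c['tvec'],float).ravel(); v=R.T@np.array([*n,1]); return o+v*(z-o[2])/v[2]
def circ(x,y,z,r): a=np.linspace(0,2*np.pi,40); return np.c_[x+r*np.cos(a),y+r*np.sin(a),0*a+z]
E
python3 - <<'E'
from h import *
T=capture('top');S=capture('scene')
print('cap',back(T,(216,276),.039),back(S,(409,222),.039)); print('bot',back(T,(287,260),.082),back(S,(352,226),.105))
print('pad',back(T,(415,247),.005)); print('boxc',back(T,(431,262),.045),back(S,(226,257),.04))
def crop(c,x,y): return cv2.resize(c['pixels'][y:y+75,x:x+100],None,fx=4,fy=4,interpolation=cv2.INTER_CUBIC)
cv2.imwrite('pics/z.png',np.vstack([np.hstack([crop(T,382,225),crop(T,200,225)]),np.hstack([crop(S,176,220),crop(S,325,190)])]))
E
```

```text
cap [0.49957082 0.2411051  0.039     ] [0.5032886  0.23845827 0.039     ]
bot [0.52375718 0.10574217 0.082     ] [0.5411982  0.10310335 0.105     ]
pad [ 0.55277311 -0.13708821  0.005     ]
boxc [ 0.51989121 -0.15713622  0.045     ] [ 0.53326849 -0.15774768  0.04      ]
```

View pics/z.png

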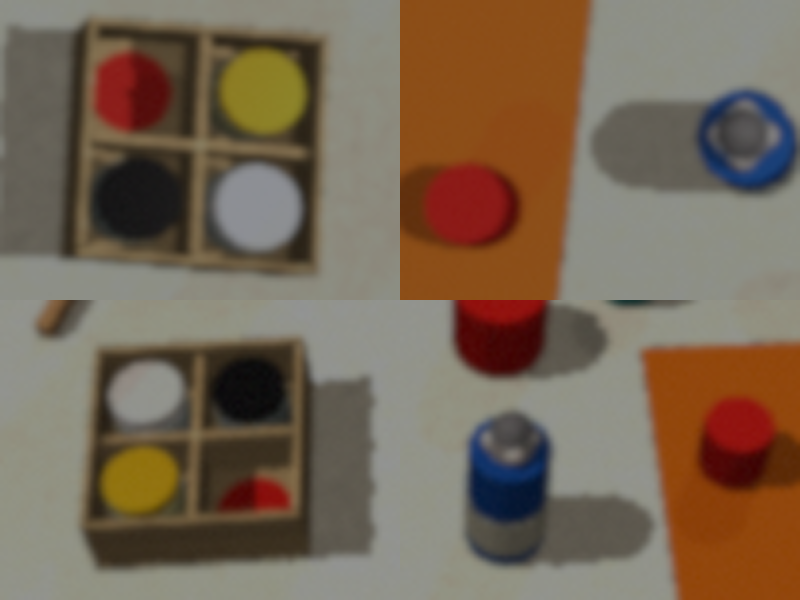

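The zoom shows the box corners clearly in both views, with the empty compartment at upper left in the top view. The cap's top disc is near top (216.5,276) and the bottle shoulder near (287,259). I'll fit silhouettes in both cameras.

```bash
cat > fit.py <<'E'
from h import *
from scipy.optimize import least_squares
def hullmask(c,pred,win):
    x0,y0,x1,y1=win; hsv=cv2.cvtColor(cv2.GaussianBlur(c['pixels'],(3,3),0),cv2.COLOR_BGR2HSV)[y0:y1,x0:x1].astype(int)
    m=pred(hsv).astype(np.uint8); n,l,st,_=cv2.connectedComponentsWithStats(m); keep=[i for i in range(1,n) if st[i,4]>15]
    ys,xs=np.nonzero(np.isin(l,keep)); h=cv2.convexHull(np.c_[xs+x0,ys+y0].astype(np.float32))[:,0]; return h
def cen(h):
    h=cv2.convexHull(h.astype(np.float32)); M=cv2.moments(h); return np.array([M['m10'],M['m01']])/M['m00'],M['m00']
def cylfit(views,r,z0,z1,x0):
    g=lambda c,p: cen(np.vstack([proj(c,circ(*p,z0,r)),proj(c,circ(*p,z1,r))]))
    def sol(vs): return least_squares(lambda p:np.concatenate([g(c,p)[0]-cen(h)[0] for c,h in vs]),x0)
    for v in views: p=sol([v]).x; print('  single',p.round(4),'area model/meas',g(v[0],p)[1],cen(v[1])[1])
    s=sol(views); print('  both',s.x.round(4),s.fun.round(2)); return s.x
E
python3 - <<'E'
from fit import *
T=capture('top');S=capture('scene')
red=lambda h:((h[...,0]<6)|(h[...,0]>174))&(h[...,1]>150)&(h[...,2]>40)
blue=lambda h:(h[...,0]>100)&(h[...,0]<130)&(h[...,1]>110)
print('cap');cap=cylfit([(T,hullmask(T,red,(195,255,240,297))),(S,hullmask(S,red,(395,205,425,245)))],.019,.003,.039,[.5,.24])
print('bot');b=cylfit([(T,hullmask(T,blue,(268,240,306,280))),(S,hullmask(S,blue,(335,210,370,262)))],.022,0,.082,[.524,.105])
o=lambda x,y,a,b:((x+.5)/4-.5+a,(y+.5)/4-.5+b)
tp=np.array([o(*p,382,225) for p in[(90,18),(327,37),(319,270),(74,255)]]); sp=np.array([o(*p,176,-80+225-0) for p in[(302,516),(85,525),(98,348),(302,341)]])
sp=np.array([o(x,y-300,176,220) for x,y in[(298,516),(85,525),(98,348),(302,341)]])
def box(p):
    c,s=np.cos(p[2]),np.sin(p[2]); q=np.array([(.056,.056),(.056,-.056),(-.056,-.056),(-.056,.056)]); return np.c_[q@np.array([[c,s],[-s,c]])+p[:2],np.full(4,.045)]
for vs in([(T,tp)],[(S,sp)],[(T,tp),(S,sp)]):
    s=least_squares(lambda p:np.concatenate([(proj(c,box(p))-q).ravel() for c,q in vs]),[.53,-.157,0]); p=s.x
    c,sn=np.cos(p[2]),np.sin(p[2]); print('box',p.round(4),s.fun.round(1)); print(' comp',p[0]+.027*c-.027*sn,p[1]+.027*sn+.027*c)
for n,uv in(('T',(415,247)),): pass
# overlay
v=T['pixels'].copy();w=S['pixels'].copy()
for c,i in((T,v),(S,w)):
    for P in(circ(*cap,.003,.019),circ(*cap,.039,.019),circ(*b,0,.022),circ(*b,.082,.022),box(p),circ(p[0]+.027*(c_:=np.cos(p[2]))-.027*np.sin(p[2]),p[1]+.027*np.sin(p[2])+.027*c_,.005,.02)):
        pass
    i[:]=i
def crop(c,x,y):
    k=cv2.resize(c['pixels'][y:y+75,x:x+100],None,fx=4,fy=4,interpolation=cv2.INTER_CUBIC)
    a=p[2]; cc=(p[0]+.027*np.cos(a)-.027*np.sin(a),p[1]+.027*np.sin(a)+.027*np.cos(a))
    for P in(circ(*cap,.003,.019),circ(*cap,.039,.019),circ(*b,0,.022),circ(*b,.082,.022),box(p),circ(*cc,.005,.02)):
        cv2.polylines(k,[np.int32((proj(c,P)-[x,y]+.5)*4)],True,(0,255,0),1)
    return k
cv2.imwrite('pics/z2.png',np.vstack([np.hstack([crop(T,382,225),crop(T,200,225)]),np.hstack([crop(S,176,220),crop(S,325,190)])]))
E
```

```text
cap
  single [0.5007 0.2428] area model/meas 406.3009721119888 335.0
  single [0.4988 0.2414] area model/meas 360.081886888016 277.0
  both [0.5    0.2422] [0.33 0.4  0.47 0.38]
bot
  single [0.5265 0.1085] area model/meas 565.9564840940293 398.5
  single [0.5187 0.1091] area model/meas 736.5199728577863 303.5
  both [0.5233 0.1083] [0.12 1.68 0.04 1.84]
box [ 0.5224 -0.1595 -0.0882] [-0.6 -0.6  0.5 -1.   0.1  1.2  0.1  0.3]
 comp 0.5516803577010276 -0.1349472359518841
box [ 0.5238 -0.1595 -0.0923] [ 0.8  0.3 -1.4  0.9 -0.3 -0.3  1.  -1.2]
 comp 0.5531738854841689 -0.1351075384210584
box [ 0.5229 -0.1595 -0.0898] [-0.6 -0.9  0.5 -1.2  0.1  1.   0.  -0.   0.8 -0.1 -1.4  0.6 -0.4 -0.6
  0.9 -1.6]
 comp 0.5522177947590547 -0.13504871071243826
```

View pics/z2.png

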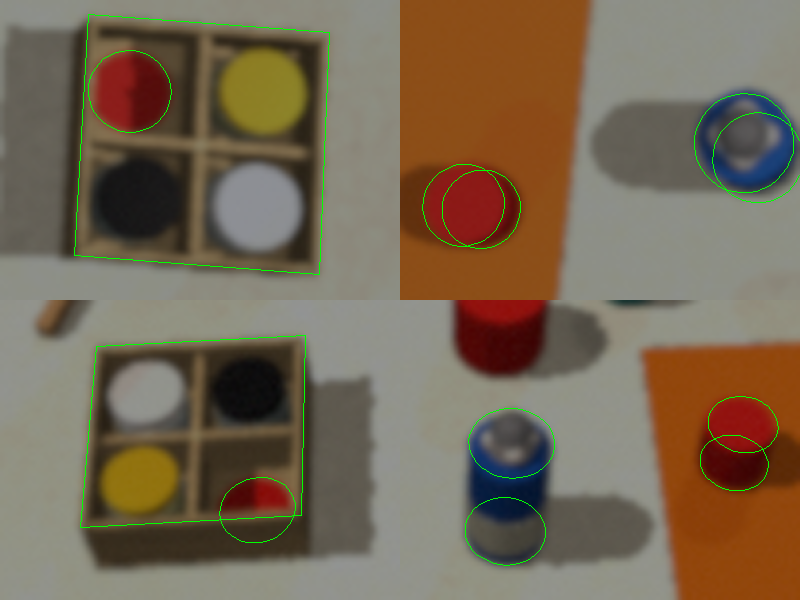

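The overlay fits well: cap ≈ (0.500,0.242), bottle ≈ (0.524,0.107), compartment ≈ (0.552,-0.135), box yaw about -5°. I'll start moving toward the bottle.

>>> {"api": "arm_command", "payload": {
  "deltas": [
    [0,0,0,-53.4,60,0,-1],
    [0,0,0,-53.4,60,0,-1],
    [0,0,0,-53.4,60,0,-1],
    [0,0,0,-53.4,60,0,-1],
    [0,0,0,-53.4,60,0,-1],
    [0,0,0,-53.4,60,0,-1],
    [0,0,0,-53.4,60,0,-1],
    [0,0,0,-53.4,60,0,-1]
  ]
}}

```text
time_s: 0.97
tcp_pos: [0.3081, -0.3077, 0.2418]
ee_rot: [[-0.969, -0.247, 0.001], [-0.247, 0.969, -0.0], [-0.001, -0.001, -1.0]]
wrist_force: [0.7, 0.4, -0.4]
gripper_width: 1.0
gripper_force: 0.0
```

```bash
cat > go.py <<'E'
import sys; from h import *
s=sense(); R=np.array(s['ee_rot']); p=np.array(s['tcp_pos'])
print('t',s['time_s'],'p',p.round(4),'yaw(y)',np.degrees(np.arctan2(R[1,1],R[0,1])).round(2),'zax',R[:,2].round(3),'F',np.round(s['wrist_force'],1),'w',round(s['gripper_width']*87,1),'gf',s['gripper_force'],'j6',round(s['joints'][5],1))
a=[float(x) for x in sys.argv[1:]]
if a: print('delta cm',(R.T@(np.array(a[:3])-p)*100).round(2))
E
python3 go.py .524 .107 .2
```

```text
t 0.9667 p [ 0.3081 -0.3077  0.2418] yaw(y) 104.29 zax [ 0.001 -0.    -1.   ] F [ 0.7  0.4 -0.4] w 87.0 gf 0.0 j6 -52.3
delta cm [-31.16  34.87   4.18]
```

>>> {"api": "arm_command", "payload": {
  "deltas": [
    [0,0,0,-31.2,34.9,0,-1],
    [0,0,0,-31.2,34.9,0,-1],
    [0,0,0,-31.2,34.9,0,-1],
    [0,0,0,-31.2,34.9,0,-1],
    [0,0,0,-31.2,34.9,0,-1],
    [0,0,0,-31.2,34.9,0,-1],
    [0,0,0,-31.2,34.9,0,-1],
    [0,0,0,-31.2,34.9,0,-1]
  ]
}}

```text
time_s: 1.63
tcp_pos: [0.4619, -0.0116, 0.242]
ee_rot: [[-0.969, -0.248, 0.001], [-0.248, 0.969, 0.0], [-0.001, 0.0, -1.0]]
wrist_force: [1.2, -1.0, 0.9]
gripper_width: 1.001
gripper_force: 0.0
```

```bash
python3 go.py .524 .107 .2
```

```text
t 1.6333 p [ 0.4619 -0.0116  0.242 ] yaw(y) 104.36 zax [ 0.001  0.    -1.   ] F [ 1.2 -1.   0.9] w 87.1 gf 0.0 j6 -94.4
delta cm [-8.95  9.96  4.21]
```

>>> {"api": "arm_command", "payload": {
  "deltas": [
    [0,0,0,-9,10,0,-1],
    [0,0,0,-9,10,0,-1],
    [0,0,0,-9,10,0,-1],
    [0,0,0,-9,10,0,-1],
    [0,0,0,-9,10,4,-1],
    [0,0,0,-9,10,8,-1],
    [0,0,0,-9,10,8,-1],
    [0,0,0,-9,10,8,-1]
  ]
}}

```text
time_s: 2.3
tcp_pos: [0.5231, 0.1045, 0.1604]
ee_rot: [[-0.969, -0.248, -0.004], [-0.248, 0.969, -0.003], [0.005, -0.002, -1.0]]
wrist_force: [0.7, 0.9, 1.5]
gripper_width: 0.999
gripper_force: 0.0
```

```bash
python3 go.py .524 .107 .064; python3 -c "
from h import *
a=capture('scene')['pixels'][160:280,270:430];b=capture('top')['pixels'][200:320,210:370]
cv2.imwrite('pics/a.png',cv2.resize(np.hstack([a,b]),None,fx=2.5,fy=2.5,interpolation=2))"
```

```text
t 2.3 p [0.5231 0.1045 0.1604] yaw(y) 104.33 zax [-0.004 -0.003 -1.   ] F [0.7 0.9 1.5] w 86.9 gf 0.0 j6 -104.4
delta cm [-0.2   0.24  9.64]
```

View pics/a.png

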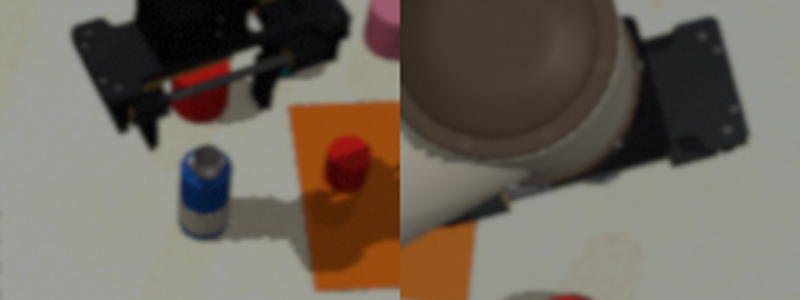

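The scene view shows the open fingers straddling the bottle's axis, with the bottle at crop (205,190). I'll descend and squeeze once to centre it.

>>> {"api": "arm_command", "payload": {
  "deltas": [
    [0,0,0,-0.1,0.1,4,-1],
    [0,0,0,-0.1,0.1,8,-1],
    [0,0,0,-0.1,0.1,9.7,-1],
    [0,0,0,-0.1,0.1,9.7,-1],
    [0,0,0,-0.1,0.1,9.7,0.1],
    [0,0,0,-0.1,0.1,9.7,0.1],
    [0,0,0,-0.1,0.1,9.7,0.1],
    [0,0,0,-0.1,0.1,9.7,0.1]
  ]
}}

```text
time_s: 3.07
tcp_pos: [0.5261, 0.1072, 0.0668]
ee_rot: [[-0.969, -0.247, 0.004], [-0.247, 0.969, 0.002], [-0.005, 0.001, -1.0]]
wrist_force: [-0.2, 0.3, -0.5]
gripper_width: 0.782
gripper_force: 0.0
```

```bash
python3 go.py .524 .107 .064
```

```text
t 3.0667 p [0.5261 0.1072 0.0668] yaw(y) 104.32 zax [ 0.004  0.002 -1.   ] F [-0.2  0.3 -0.5] w 68.0 gf 0.0 j6 -104.5
delta cm [0.21 0.04 0.28]
```

>>> {"api": "arm_command", "payload": {
  "deltas": [
    [0,0,0,0,0,0.2,0.05],
    [0,0,0,0,0,0.2,0.05],
    [0,0,0,0,0,0.2,0.05],
    [0,0,0,0,0,0.2,0.05],
    [0,0,0,0,0,0.2,0.05],
    [0,0,0,0,0,0.2,0.05],
    [0,0,0,0,0,0.2,0.05],
    [0,0,0,0,0,0.2,0.05]
  ]
}}

```text
time_s: 3.73
tcp_pos: [0.5248, 0.1068, 0.0627]
ee_rot: [[-0.969, -0.247, 0.0], [-0.247, 0.969, 0.0], [-0.0, 0.0, -1.0]]
wrist_force: [-0.6, 0.9, 2.3]
gripper_width: 0.497
gripper_force: 30.0
```

```bash
python3 go.py .524 .107 .064
```

```text
t 3.7333 p [0.5248 0.1068 0.0627] yaw(y) 104.32 zax [ 0.  0. -1.] F [-0.6  0.9  2.3] w 43.2 gf 29.9918348249048 j6 -104.5
delta cm [ 0.07  0.04 -0.13]
```

>>> {"api": "arm_command", "payload": {
  "deltas": [
    [0,0,0,0,0,0,-0.4],
    [0,0,0,0,0,0,-0.4],
    [0,0,-0.1,0,0,0,-0.4],
    [0,0,-0.2,0,0,0,-0.4],
    [0,0,-0.32,0,0,0,-0.4],
    [0,0,-0.44,0,0,0,-0.4],
    [0,0,-0.56,0,0,0,-0.4],
    [0,0,-0.68,0,0,0,-0.4]
  ]
}}

```text
time_s: 4.4
tcp_pos: [0.5246, 0.1062, 0.0623]
ee_rot: [[-0.593, -0.805, -0.001], [-0.805, 0.593, -0.0], [0.001, 0.0, -1.0]]
wrist_force: [0.4, -0.6, 0.6]
gripper_width: 0.701
gripper_force: 0.0
```

>>> {"api": "arm_command", "payload": {
  "deltas": [
    [0,0,-0.12,0,0,0,-0.4],
    [0,0,-0.24,0,0,0,-0.4],
    [0,0,-0.36,0,0,0,-0.4],
    [0,0,-0.48,0,0,0,-0.4],
    [0,0,-0.6,0,0,0,-0.4],
    [0,0,-0.72,0,0,0,-0.4],
    [0,0,-0.84,0,0,0,-0.1],
    [0,0,-0.89,0,0,0,0.05]
  ]
}}

```text
time_s: 5.07
tcp_pos: [0.5246, 0.1062, 0.0623]
ee_rot: [[0.251, -0.968, -0.0], [-0.968, -0.251, -0.0], [0.0, 0.001, -1.0]]
wrist_force: [0.3, -0.8, -0.1]
gripper_width: 0.619
gripper_force: 0.0
```

>>> {"api": "arm_command", "payload": {
  "deltas": [
    [0,0,0,0,0,0,0.05],
    [0,0,0,0,0,0,0.05],
    [0,0,0,0,0,0,0.05],
    [0,0,0,0,0,0,0.05],
    [0,0,0,0,0,0,0.05],
    [0,0,0,0,0,0,0.05]
  ]
}}

```text
time_s: 5.57
tcp_pos: [0.5249, 0.1066, 0.0625]
ee_rot: [[0.246, -0.969, 0.0], [-0.969, -0.246, 0.0], [-0.0, -0.0, -1.0]]
wrist_force: [1.2, -0.1, -0.7]
gripper_width: 0.493
gripper_force: 30.0
```

```bash
python3 go.py .5522 -.135 .20; python3 -c "
from h import *
a=capture('scene')['pixels'][160:280,270:430];b=capture('top')['pixels'][200:320,210:370]
cv2.imwrite('pics/b.png',cv2.resize(np.hstack([a,b]),None,fx=2.5,fy=2.5,interpolation=2))"
```

```text
t 5.5667 p [0.5249 0.1066 0.0625] yaw(y) -165.75 zax [ 0.  0. -1.] F [ 1.2 -0.1 -0.7] w 42.9 gf 29.98118247371167 j6 -14.6
delta cm [ 24.09   3.29 -13.75]
```

View pics/b.png

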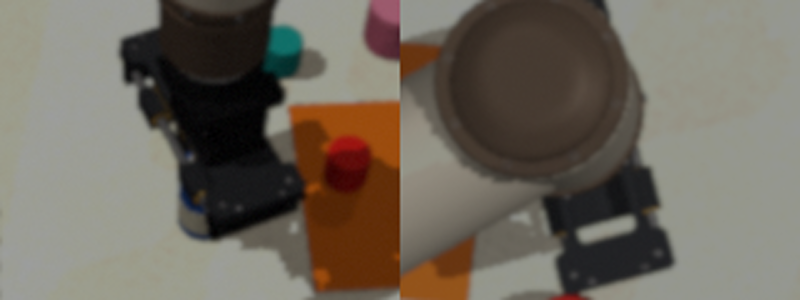

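The bottle is now gripped and centred in both axes. Next I'll lift it and carry it over.

>>> {"api": "arm_command", "payload": {
  "deltas": [
    [0,0,0,0,0,-2,0.1],
    [0,0,0,0,0,-5,0.1],
    [0,0,0,0,0,-9,0.1],
    [0,0,0,4,0.5,-9,0.1],
    [0,0,0,8,1,-9,0.1],
    [0,0,0,12,1.6,-9,0.1],
    [0,0,0,16,2.2,-9,0.1],
    [0,0,0,20,2.8,-9,0.1]
  ]
}}

```text
time_s: 6.33
tcp_pos: [0.5456, -0.0957, 0.152]
ee_rot: [[0.247, -0.969, -0.002], [-0.969, -0.247, 0.0], [-0.001, 0.002, -1.0]]
wrist_force: [0.8, 0.7, -2.2]
gripper_width: 0.496
gripper_force: 30.0
```

>>> {"api": "arm_command", "payload": {
  "deltas": [
    [0,0,0,2,0.2,0,0.1],
    [0,0,0,4,0.5,0,0.1],
    [0,0,0,4,0.5,0,0.1],
    [0,0,0,4,0.5,0,0.1],
    [0,0,0,4,0.5,0,0.1]
  ]
}}

```text
time_s: 6.75
tcp_pos: [0.5511, -0.1338, 0.1519]
ee_rot: [[0.246, -0.969, -0.002], [-0.969, -0.246, 0.001], [-0.001, 0.002, -1.0]]
wrist_force: [-0.7, -0.3, -1.6]
gripper_width: 0.493
gripper_force: 30.0
```

```bash
python3 go.py .5522 -.135 .0665;python3 -c "
from h import *
a=capture('scene')['pixels'][180:300,160:320];b=capture('top')['pixels'][200:320,350:510]
cv2.imwrite('pics/c.png',cv2.resize(np.hstack([a,b]),None,fx=2.5,fy=2.5,interpolation=2))"
```

```text
t 6.75 p [ 0.5511 -0.1338  0.1519] yaw(y) -165.76 zax [-0.002  0.001 -1.   ] F [-0.7 -0.3 -1.6] w 42.9 gf 29.98001208063215 j6 11.6
delta cm [ 0.15 -0.1   8.54]
```

View pics/c.png

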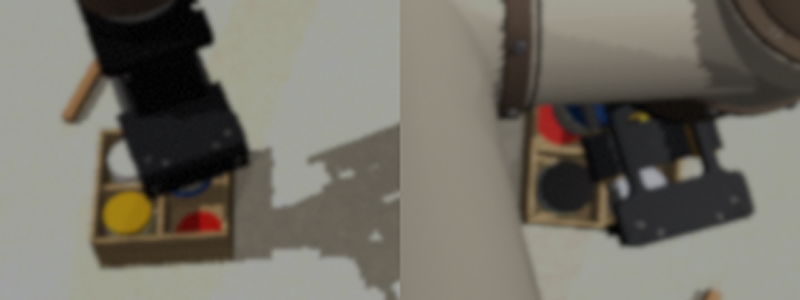

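The bottle hangs above the red pad compartment, with its base at about z 0.09. I'll lower it and watch the force.

>>> {"api": "arm_command", "payload": {
  "deltas": [
    [0,0,0,0.1,0,2,0.1],
    [0,0,0,0.1,0,4,0.1],
    [0,0,0,0.1,0,5.5,0.1],
    [0,0,0,0.1,0,6.5,0.1],
    [0,0,0,0.1,0,7.2,0.1],
    [0,0,0,0.1,0,7.7,0.1],
    [0,0,0,0.1,0,8.0,0.1],
    [0,0,0,0.1,0,8.2,0.1]
  ]
}}

```text
time_s: 7.52
tcp_pos: [0.5525, -0.1349, 0.0707]
ee_rot: [[0.247, -0.969, 0.001], [-0.969, -0.247, -0.0], [0.0, -0.001, -1.0]]
wrist_force: [-0.2, 0.1, -2.2]
gripper_width: 0.497
gripper_force: 30.0
```

>>> {"api": "arm_command", "payload": {
  "deltas": [
    [0,0,0,0,0,0.15,0.1],
    [0,0,0,0,0,0.25,0.1],
    [0,0,0,0,0,0.3,0.1],
    [0,0,0,0,0,0.3,0.1]
  ]
}}

```text
time_s: 7.85
tcp_pos: [0.5523, -0.1352, 0.0678]
ee_rot: [[0.246, -0.969, 0.001], [-0.969, -0.246, 0.0], [0.0, -0.001, -1.0]]
wrist_force: [0.3, -0.3, -2.1]
gripper_width: 0.5
gripper_force: 30.0
```

>>> {"api": "arm_command", "payload": {
  "deltas": [
    [0,0,0,0,0,0.05,0.1],
    [0,0,0,0,0,0.1,0.1],
    [0,0,0,0,0,0.1,0.1]
  ]
}}

```text
time_s: 8.1
tcp_pos: [0.5521, -0.1352, 0.0666]
ee_rot: [[0.246, -0.969, 0.0], [-0.969, -0.246, 0.0], [-0.0, -0.0, -1.0]]
wrist_force: [0.4, 0.6, -3.6]
gripper_width: 0.5
gripper_force: 30.0
```

>>> {"api": "arm_command", "payload": {
  "deltas": [
    [0,0,0,0,0,0.05,0.1],
    [0,0,0,0,0,0.07,0.1],
    [0,0,0,0,0,0.07,0.1]
  ]
}}

```text
time_s: 8.35
tcp_pos: [0.5522, -0.1352, 0.0665]
ee_rot: [[0.247, -0.969, 0.0], [-0.969, -0.247, -0.0], [0.0, -0.0, -1.0]]
wrist_force: [-1.0, 0.6, 4.2]
gripper_width: 0.498
gripper_force: 30.0
```

The force has reversed, so the bottle is on the floor of the box. I'll release it and rise straight up.

>>> {"api": "arm_command", "payload": {
  "deltas": [
    [0,0,0,0,0,0,-0.4],
    [0,0,0,0,0,0,-0.4],
    [0,0,0,0,0,0,-0.4],
    [0,0,0,0,0,0,-0.4],
    [0,0,0,0,0,-3,-0.4],
    [0,0,0,0,0,-7,-0.4],
    [0,0,0,0,0,-11,-1],
    [0,0,0,0,0,-11,-1]
  ]
}}

```text
time_s: 9.02
tcp_pos: [0.5573, -0.1359, 0.1847]
ee_rot: [[0.248, -0.969, 0.017], [-0.969, -0.248, -0.003], [0.007, -0.016, -1.0]]
wrist_force: [0.1, 0.4, 0.2]
gripper_width: 0.777
gripper_force: 0.0
```

```bash
python3 go.py .5 .242 .12
```

```text
t 9.0167 p [ 0.5573 -0.1359  0.1847] yaw(y) -165.61 zax [ 0.017 -0.003 -1.   ] F [0.1 0.4 0.2] w 67.6 gf 0.0 j6 11.7
delta cm [-38.07  -3.74   6.27]
```

>>> {"api": "arm_command", "payload": {
  "deltas": [
    [0,0,0,-4,-0.4,0,-1],
    [0,0,0,-8,-0.9,0,-1],
    [0,0,0,-12,-1.3,0,-1],
    [0,0,0,-16,-1.8,0,-1],
    [0,0,0,-20,-2.2,0,-1],
    [0,0,0,-24,-2.7,0,-1],
    [0,0,0,-28,-3.1,0,-1],
    [0,0,0,-32,-3.6,0,-1]
  ]
}}

```text
time_s: 9.68
tcp_pos: [0.5075, 0.1858, 0.1759]
ee_rot: [[0.247, -0.969, 0.001], [-0.969, -0.247, 0.0], [-0.0, -0.001, -1.0]]
wrist_force: [1.0, 0.2, 0.0]
gripper_width: 0.998
gripper_force: 0.0
```

>>> {"api": "arm_command", "payload": {
  "deltas": [
    [0,0,0,-4,-0.4,0,-1],
    [0,0,0,-5.8,-0.6,0,-1],
    [0,0,0,-5.8,-0.6,3,-1],
    [0,0,0,-5.8,-0.6,6,-1],
    [0,0,0,-5.8,-0.6,8,-1],
    [0,0,0,-5.8,-0.6,8,-1],
    [0,0,0,-5.8,-0.6,8,-1],
    [0,0,0,-5.8,-0.6,8,-1]
  ]
}}

```text
time_s: 10.35
tcp_pos: [0.5007, 0.2421, 0.0971]
ee_rot: [[0.247, -0.969, 0.002], [-0.969, -0.247, 0.001], [-0.001, -0.002, -1.0]]
wrist_force: [0.1, 0.6, 0.2]
gripper_width: 1.002
gripper_force: 0.0
```

```bash
python3 go.py .5 .242 .027; python3 -c "
from h import *
a=capture('scene')['pixels'][160:280,320:480];b=capture('scene')['pixels'][190:310,165:325]
cv2.imwrite('pics/d.png',cv2.resize(np.hstack([a,b]),None,fx=2.5,fy=2.5,interpolation=2))"
```

```text
t 10.35 p [0.5007 0.2421 0.0971] yaw(y) -165.71 zax [ 0.002  0.001 -1.   ] F [0.1 0.6 0.2] w 87.1 gf 0.0 j6 -28.3
delta cm [-0.    0.09  7.01]
```

View pics/d.png

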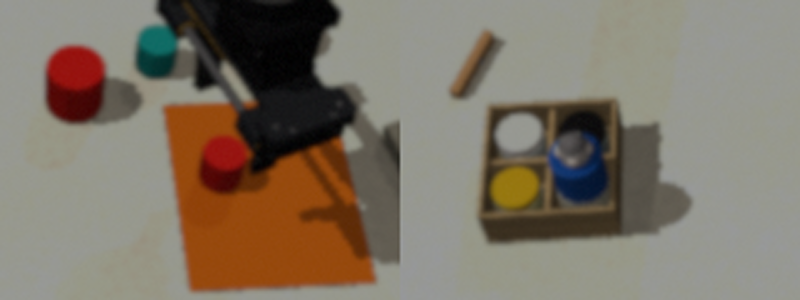

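The bottle stands upright in the compartment, and the gripper is over the cap at crop (222,163). I'll descend and squeeze the cap.

>>> {"api": "arm_command", "payload": {
  "deltas": [
    [0,0,0,0,0,3,-0.6],
    [0,0,0,0,0,5.5,-0.4],
    [0,0,0,0,0,7,-0.2],
    [0,0,0,0,0,7,0.25],
    [0,0,0,0,0,7,0.25],
    [0,0,0,0,0,7,0.25],
    [0,0,0,0,0,7,0.25],
    [0,0,0,0,0,7,0.25]
  ]
}}

```text
time_s: 11.12
tcp_pos: [0.5005, 0.2422, 0.0274]
ee_rot: [[0.247, -0.969, 0.002], [-0.969, -0.247, 0.002], [-0.001, -0.003, -1.0]]
wrist_force: [-0.1, -1.1, -0.6]
gripper_width: 0.478
gripper_force: 0.0
```

>>> {"api": "arm_command", "payload": {
  "deltas": [
    [0,0,0,0,0,0,0.25],
    [0,0,0,0,0,0,0.25],
    [0,0,0,0,0,0,0.25],
    [0,0,0,0,0,0,0.25],
    [0,0,0,0,0,0,0.25],
    [0,0,0,0,0,0,0.25]
  ]
}}

```text
time_s: 11.62
tcp_pos: [0.5003, 0.2421, 0.0272]
ee_rot: [[0.247, -0.969, 0.002], [-0.969, -0.247, 0.001], [-0.001, -0.002, -1.0]]
wrist_force: [-0.9, 0.1, 5.7]
gripper_width: 0.44
gripper_force: 30.0
```

>>> {"api": "arm_command", "payload": {
  "deltas": [
    [0,0,0,0,0,0,-0.25],
    [0,0,0,0,0,0,-0.25],
    [0,0,-0.1,0,0,0,-0.25],
    [0,0,-0.2,0,0,0,-0.25],
    [0,0,-0.32,0,0,0,-0.25],
    [0,0,-0.44,0,0,0,-0.25],
    [0,0,-0.56,0,0,0,-0.25],
    [0,0,-0.68,0,0,0,-0.25]
  ]
}}

```text
time_s: 12.28
tcp_pos: [0.4995, 0.2414, 0.0255]
ee_rot: [[0.804, -0.594, -0.0], [-0.594, -0.804, -0.0], [-0.0, 0.001, -1.0]]
wrist_force: [1.0, 0.1, 0.3]
gripper_width: 0.628
gripper_force: 0.0
```

>>> {"api": "arm_command", "payload": {
  "deltas": [
    [0,0,-0.12,0,0,0,-0.25],
    [0,0,-0.24,0,0,0,-0.25],
    [0,0,-0.36,0,0,0,-0.25],
    [0,0,-0.48,0,0,0,-0.25],
    [0,0,-0.6,0,0,0,-0.25],
    [0,0,-0.72,0,0,0,-0.25],
    [0,0,-0.84,0,0,0,-0.1],
    [0,0,-0.89,0,0,0,0.25]
  ]
}}

```text
time_s: 12.95
tcp_pos: [0.4995, 0.2414, 0.0255]
ee_rot: [[0.968, 0.25, -0.0], [0.25, -0.968, -0.0], [-0.001, 0.0, -1.0]]
wrist_force: [-0.7, -0.4, -0.0]
gripper_width: 0.545
gripper_force: 0.0
```

>>> {"api": "arm_command", "payload": {
  "deltas": [
    [0,0,0,0,0,0,0.25],
    [0,0,0,0,0,0,0.25],
    [0,0,0,0,0,0,0.25],
    [0,0,0,0,0,0,0.25],
    [0,0,0,0,0,0,0.25],
    [0,0,0,0,0,0,0.25]
  ]
}}

```text
time_s: 13.45
tcp_pos: [0.4997, 0.2415, 0.0258]
ee_rot: [[0.969, 0.245, -0.0], [0.245, -0.969, -0.0], [-0.0, 0.0, -1.0]]
wrist_force: [0.5, 0.2, 0.3]
gripper_width: 0.438
gripper_force: 30.0
```

```bash
python3 go.py .5522 -.1352 .18
```

```text
t 13.45 p [0.4997 0.2415 0.0258] yaw(y) -75.8 zax [-0. -0. -1.] F [0.5 0.2 0.3] w 38.1 gf 30.000014827674022 j6 61.7
delta cm [ -4.15  37.81 -15.42]
```

>>> {"api": "arm_command", "payload": {
  "deltas": [
    [0,0,0,0,0,-2,0.3],
    [0,0,0,0,0,-6,0.3],
    [0,0,0,0,0,-10,0.3],
    [0,0,0,0,0,-14,0.3],
    [0,0,0,-0.4,4,-14,0.3],
    [0,0,0,-0.9,8,-14,0.3],
    [0,0,0,-1.3,12,-14,0.3],
    [0,0,0,-1.7,16,-14,0.3]
  ]
}}

```text
time_s: 14.12
tcp_pos: [0.5222, 0.0809, 0.1664]
ee_rot: [[0.969, 0.247, 0.001], [0.247, -0.969, 0.001], [0.001, -0.0, -1.0]]
wrist_force: [2.0, -0.7, -0.1]
gripper_width: 0.44
gripper_force: 30.0
```

>>> {"api": "arm_command", "payload": {
  "deltas": [
    [0,0,0,-0.4,4,0,0.3],
    [0,0,0,-0.9,8,0,0.3],
    [0,0,0,-1.3,12,0,0.3],
    [0,0,0,-1.7,16,0,0.3],
    [0,0,0,-2.1,19,0,0.3],
    [0,0,0,-2.4,21.8,0,0.3],
    [0,0,0,-2.4,21.8,0,0.3],
    [0,0,0,-2.4,21.8,0,0.3]
  ]
}}

```text
time_s: 14.78
tcp_pos: [0.5525, -0.1363, 0.1655]
ee_rot: [[0.97, 0.242, -0.001], [0.242, -0.97, 0.0], [-0.001, -0.0, -1.0]]
wrist_force: [-0.4, 1.0, -0.4]
gripper_width: 0.438
gripper_force: 30.0
```

>>> {"api": "arm_command", "payload": {
  "deltas": [
    [0,0,0,0,0,0,0.3],
    [0,0,0,0,0,0,0.3],
    [0,0,0,0,0,0,0.3],
    [0,0,0,0,0,0,0.3]
  ]
}}

```text
time_s: 15.12
tcp_pos: [0.5529, -0.1339, 0.166]
ee_rot: [[0.969, 0.247, 0.0], [0.247, -0.969, 0.0], [0.0, -0.0, -1.0]]
wrist_force: [0.4, 0.4, -0.4]
gripper_width: 0.435
gripper_force: 30.0
```

```bash
python3 go.py .5522 -.1352 .135; python3 -c "
from h import *
a=capture('scene')['pixels'][190:310,165:325];b=capture('top')['pixels'][200:320,350:510]
cv2.imwrite('pics/e.png',cv2.resize(np.hstack([a,b]),None,fx=2.5,fy=2.5,interpolation=2))"
```

```text
t 15.1167 p [ 0.5529 -0.1339  0.166 ] yaw(y) -75.69 zax [ 0.  0. -1.] F [ 0.4  0.4 -0.4] w 37.8 gf 29.999934141815174 j6 101.6
delta cm [-0.1   0.11  3.1 ]
```

View pics/e.png

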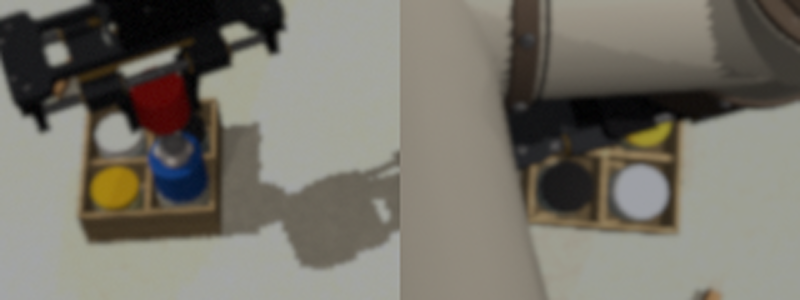

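The cap hangs just above the bottle neck in the scene view. I'll lower it to just above the tip, correcting about 1 mm.

>>> {"api": "arm_command", "payload": {
  "deltas": [
    [0,0,0,-0.08,0.05,1,0.3],
    [0,0,0,-0.08,0.05,2,0.3],
    [0,0,0,-0.08,0.05,2.7,0.3],
    [0,0,0,-0.08,0.05,2.7,0.3],
    [0,0,0,-0.08,0.05,2.7,0.3]
  ]
}}

```text
time_s: 15.63
tcp_pos: [0.5516, -0.1357, 0.1377]
ee_rot: [[0.969, 0.246, -0.002], [0.246, -0.969, -0.0], [-0.002, -0.0, -1.0]]
wrist_force: [0.6, 0.5, -0.0]
gripper_width: 0.438
gripper_force: 30.0
```

>>> {"api": "arm_command", "payload": {
  "deltas": [
    [0,0,0,0,0,0,0.3],
    [0,0,0,0,0,0,0.3]
  ]
}}

```text
time_s: 15.8
tcp_pos: [0.5525, -0.1357, 0.1392]
ee_rot: [[0.969, 0.246, 0.001], [0.246, -0.969, -0.0], [0.001, 0.0, -1.0]]
wrist_force: [-0.0, 0.2, -0.6]
gripper_width: 0.441
gripper_force: 30.0
```

>>> {"api": "arm_command", "payload": {
  "deltas": [
    [0,0,0,0,0,0,0.3]
  ]
}}

```text
time_s: 15.88
tcp_pos: [0.5524, -0.1357, 0.1392]
ee_rot: [[0.969, 0.246, 0.001], [0.246, -0.969, -0.0], [0.001, 0.0, -1.0]]
wrist_force: [-0.6, 0.8, -1.0]
gripper_width: 0.438
gripper_force: 30.0
```

>>> {"api": "arm_command", "payload": {
  "deltas": [
    [0,0,0,0,-0.03,0.5,0.3],
    [0,0,0,0,-0.03,1,0.3],
    [0,0,0,0,-0.03,1.4,0.3],
    [0,0,0,0,-0.03,1.7,0.3],
    [0,0,0,0,-0.03,1.7,0.3],
    [0,0,0,0,-0.03,1.7,0.3]
  ]
}}

```text
time_s: 16.38
tcp_pos: [0.552, -0.1354, 0.1215]
ee_rot: [[0.969, 0.246, -0.001], [0.246, -0.969, -0.0], [-0.001, -0.0, -1.0]]
wrist_force: [0.7, 0.8, 0.2]
gripper_width: 0.438
gripper_force: 30.0
```

Free so far. Now I'll press down in small steps.

>>> {"api": "arm_command", "payload": {
  "deltas": [
    [0,0,0,0,0,0.1,0.3],
    [0,0,0,0,0,0.2,0.3],
    [0,0,0,0,0,0.25,0.3],
    [0,0,0,0,0,0.25,0.3]
  ]
}}

```text
time_s: 16.72
tcp_pos: [0.5522, -0.1353, 0.1198]
ee_rot: [[0.969, 0.246, 0.0], [0.246, -0.969, -0.0], [0.0, 0.0, -1.0]]
wrist_force: [0.2, 0.3, 2.2]
gripper_width: 0.434
gripper_force: 30.0
```

>>> {"api": "arm_command", "payload": {
  "deltas": [
    [0,0,0,0,0,0.1,0.3],
    [0,0,0,0,0,0.15,0.3],
    [0,0,0,0,0,0.15,0.3]
  ]
}}

```text
time_s: 16.97
tcp_pos: [0.5524, -0.1353, 0.1188]
ee_rot: [[0.969, 0.246, 0.001], [0.246, -0.969, -0.0], [0.001, 0.0, -1.0]]
wrist_force: [-2.0, 0.6, 6.1]
gripper_width: 0.433
gripper_force: 30.0
```

>>> {"api": "arm_command", "payload": {
  "deltas": [
    [0,0,0,0,0,0.1,0.3],
    [0,0,0,0,0,0.15,0.3],
    [0,0,0,0,0,0.15,0.3]
  ]
}}

```text
time_s: 17.22
tcp_pos: [0.5528, -0.1354, 0.1179]
ee_rot: [[0.969, 0.246, 0.002], [0.246, -0.969, -0.001], [0.002, 0.001, -1.0]]
wrist_force: [-1.9, 0.4, 8.7]
gripper_width: 0.439
gripper_force: 30.0
```

>>> {"api": "arm_command", "payload": {
  "deltas": [
    [0,0,0,0,0,0.1,0.3],
    [0,0,0,0,0,0.2,0.3],
    [0,0,0,0,0,0.2,0.3]
  ]
}}

```text
time_s: 17.47
tcp_pos: [0.5528, -0.1354, 0.1158]
ee_rot: [[0.969, 0.246, 0.002], [0.246, -0.969, -0.0], [0.002, 0.001, -1.0]]
wrist_force: [-2.2, 0.6, 5.5]
gripper_width: 0.44
gripper_force: 30.0
```

>>> {"api": "arm_command", "payload": {
  "deltas": [
    [0,0,0,0,0,0.1,0.3],
    [0,0,0,0,0,0.2,0.3],
    [0,0,0,0,0,0.2,0.3]
  ]
}}

```text
time_s: 17.72
tcp_pos: [0.5516, -0.1352, 0.1117]
ee_rot: [[0.969, 0.245, -0.001], [0.245, -0.969, 0.001], [-0.001, -0.001, -1.0]]
wrist_force: [-0.0, 0.0, -2.5]
gripper_width: 0.438
gripper_force: 30.0
```

>>> {"api": "arm_command", "payload": {
  "deltas": [
    [0,0,0,0,0,0.1,0.3],
    [0,0,0,0,0,0.2,0.3],
    [0,0,0,0,0,0.2,0.3]
  ]
}}

```text
time_s: 17.97
tcp_pos: [0.5515, -0.1353, 0.1094]
ee_rot: [[0.969, 0.245, -0.002], [0.245, -0.969, 0.0], [-0.002, -0.001, -1.0]]
wrist_force: [0.8, -0.7, -2.2]
gripper_width: 0.434
gripper_force: 30.0
```

It clicked. Pressing on to the shoulder.

>>> {"api": "arm_command", "payload": {
  "deltas": [
    [0,0,0,0,0,0.05,0.3],
    [0,0,0,0,0,0.1,0.3],
    [0,0,0,0,0,0.1,0.3]
  ]
}}

```text
time_s: 18.22
tcp_pos: [0.552, -0.1354, 0.1093]
ee_rot: [[0.969, 0.246, -0.0], [0.246, -0.969, -0.0], [-0.0, -0.0, -1.0]]
wrist_force: [-0.3, -1.1, -1.5]
gripper_width: 0.437
gripper_force: 30.0
```

>>> {"api": "arm_command", "payload": {
  "deltas": [
    [0,0,0,0,0,0.05,0.3],
    [0,0,0,0,0,0.05,0.3],
    [0,0,0,0,0,0.05,0.3]
  ]
}}

```text
time_s: 18.47
tcp_pos: [0.5521, -0.1354, 0.1091]
ee_rot: [[0.969, 0.246, 0.0], [0.246, -0.969, -0.0], [0.0, 0.0, -1.0]]
wrist_force: [-2.2, -0.5, 0.8]
gripper_width: 0.435
gripper_force: 30.0
```

>>> {"api": "arm_command", "payload": {
  "deltas": [
    [0,0,0,0,0,0.05,0.3],
    [0,0,0,0,0,0.1,0.3],
    [0,0,0,0,0,0.1,0.3]
  ]
}}

```text
time_s: 18.72
tcp_pos: [0.5522, -0.1354, 0.1089]
ee_rot: [[0.969, 0.246, 0.0], [0.246, -0.969, -0.0], [0.0, 0.0, -1.0]]
wrist_force: [-2.4, 0.8, 5.1]
gripper_width: 0.439
gripper_force: 30.0
```

>>> {"api": "arm_command", "payload": {
  "deltas": [
    [0,0,0,0,0,0,0.3],
    [0,0,0,0,0,0,0.3]
  ]
}}

```text
time_s: 18.88
tcp_pos: [0.5522, -0.1354, 0.1089]
ee_rot: [[0.969, 0.246, 0.0], [0.246, -0.969, -0.0], [0.0, 0.0, -1.0]]
wrist_force: [-3.6, 1.6, 5.6]
gripper_width: 0.441
gripper_force: 30.0
```

>>> {"api": "arm_command", "payload": {
  "deltas": [
    [0,0,0,0,0,0.05,0.3],
    [0,0,0,0,0,0.1,0.3],
    [0,0,0,0,0,0.1,0.3],
    [0,0,0,0,0,0.1,0.3]
  ]
}}

```text
time_s: 19.22
tcp_pos: [0.5524, -0.1354, 0.1089]
ee_rot: [[0.969, 0.246, 0.001], [0.246, -0.969, -0.001], [0.001, 0.001, -1.0]]
wrist_force: [-3.2, 1.7, 9.9]
gripper_width: 0.436
gripper_force: 30.0
```

>>> {"api": "arm_command", "payload": {
  "deltas": [
    [0,0,0,0,0,0,0.3],
    [0,0,0,0,0,0,0.3],
    [0,0,0,0,0,0,0.3],
    [0,0,0,0,0,0,0.3]
  ]
}}

```text
time_s: 19.55
tcp_pos: [0.5523, -0.1354, 0.1089]
ee_rot: [[0.969, 0.246, 0.001], [0.246, -0.969, -0.001], [0.001, 0.001, -1.0]]
wrist_force: [-3.9, 1.6, 10.3]
gripper_width: 0.441
gripper_force: 30.0
```

The cap has hit a hard stop at TCP z 0.1089 (0.1088 was predicted) and holds a steady 10 N. Handing in.

```bash
python3 -c "
from station import finish_job; print(finish_job())"
```

```text
the job is handed in; nothing more can be done
None
```

I handed the job in with the bottle standing in the empty compartment and its cap clicked on; the arm still holds it pressed on the shoulder with about 10 N (19.6 s used of 61 s; no verdict was returned).

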